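# Start up the microscope camera station

## Task

Start up the microscope camera station in its proper order with light fingertip presses: first tip the wide rocker switch of the two-outlet mains block over by pressing its raised half fully down, then press the round button of the finned lamp supply fully in, and last the square key of the camera unit fully in. Press gently, as on a keyboard, and leave the button of the warming plate alone. The units stand loose on the bench: do not lift, tip or shift them or anything else there, and finish with the hand clear.

Things in the scene. Friction and masses are not known exactly. Their poses are not given: they have to be found in the camera images.
- mains_block: White loose box, 120 (x) x 130 (y) x 50 mm high, about 0.9 kg, with two round socket outlets on the -y side of its top and a wide black rocker on the +y side. Origin: centre of its underside, z up. All four units stand about 0.45 to 0.65 m ahead of the robot, in any left-to-right order, turned at most 20 degrees.
- mains_rocker (a joint): Black rocker plate 70 (block's x) x 46 (y) x 6 mm on the mains block, pivoting at its middle, the pivot 65 mm above the bench at x 0, y +30 mm of the block. 0 (or up to 0.04 rad) = off, its +x half (away from the robot) raised 8 degrees; 0.28 rad = on, +x half fully down. It counts as on from 0.2 rad.
- rocker_press (a point): Point on the top surface of the rocker's raised half, 24 mm from the pivot towards the block's +x, where a finger presses; about 71 mm above the bench when off, 65 mm when on. It tips under 2 to 5 N here and stays where it is left; the pivot is cushioned: from about 6 N on the whole rocker sinks up to 6 mm more, 1 N per mm, and springs back. Over 20 N spoils any of the switches.
- lamp_supply: Grey loose box, 120 (x) x 110 (y) x 70 mm high, about 0.9 kg, with six parallel cooling fins 8 mm high on the +x half of its top and one black round button in a steel ring on the -x half, 32 mm from the middle. Origin: centre of its underside, z up.
- lamp_button (a joint): Round black button, 34 mm across, on the lamp supply; 0 (to 0.001) = out, standing 18 mm proud of the box; 0.008 m = fully in; in from 0.005. It slides straight down by 8 mm at most (joint), moves under about 3 N and stays where it is left (no spring return). At its stop it rests on a rubber cushion that gives up to 6 mm more from about 5 N on, 1 N per mm, and springs back when let go (not counted in the joint value).
- lamp_press (a point): Centre of the top face of the lamp supply's round button, 88 mm above the bench when out. Moves with the button.
- camera_unit: Aluminium loose box, 90 (x) x 120 (y) x 45 mm high, about 0.8 kg; a small black camera cube (34 mm, with a round lens on top, reaching 81 mm above the bench) sits on it 36 mm to the -y side, and a black square key 30 mm to the +y side. Origin: centre of its underside, z up.
- camera_key (a joint): Square black key, 34 x 34 mm, on the camera unit; 0 (to 0.001) = out, standing 18 mm proud of the box; 0.008 m = fully in; in from 0.005. It slides straight down by 8 mm at most (joint), moves under about 3 N and stays where it is left (no spring return). At its stop it rests on a rubber cushion that gives up to 6 mm more from about 5 N on, 1 N per mm, and springs back when let go (not counted in the joint value).
- camera_press (a point): Centre of the top face of the camera unit's square key, 63 mm above the bench when out. Moves with the key.
- warming_plate: White loose box, 120 x 120 x 50 mm high, about 0.9 kg, with a dark round hot plate 70 mm across on top and a black round button (34 mm, 18 mm proud) at its -x, -y corner. To be left off. Origin: centre of its underside, z up.
- plate_button (a joint): The warming plate's round button, 0 to 0.008 m as the others; it must stay out (0).
- slide_box: Bystander: loose grey slide box 35 x 90 x 32 mm high, beyond the units. Origin: centre of its underside.
- oil_bottle: Bystander: small amber bottle, 32 mm across, 70 mm high, standing loose beyond the units. Origin: centre of its underside.
- specimen_pot: Bystander: loose white screw-top pot, 48 mm across, 55 mm high, between the robot and the units. Origin: centre of its underside.
There are look-alikes about, which are no part of the job. What is shaped like the lamp_supply but yellow is not meant. Leave any green look-alike of the warming_plate alone.

How it is judged (in metres and radians):
On the way, in this order (a step that is already met when the one before it is completed fails the run):
1. the mains rocker is tipped on (value of joint mains_rocker above 0.2 rad), for 0.1 s.
2. then the lamp button is in (value of joint mains_rocker above 0.2 rad and value of joint lamp_button above 0.005 m), for 0.1 s.
3. then the camera key is in (all of step 2 and value of joint camera_key above 0.005 m), for 0.1 s.
At the end, for the whole second after the job is handed in: The mains rocker is on (past 0.2 of 0.28 rad), the lamp button and the camera key are in (past 5 of 8 mm), the warming plate's button is still out (under 2 mm), and all units and bystanders stand upright and at rest within 20 mm of where they began (all of step 3 and value of joint plate_button below 0.002 m and distance of each of mains_block, lamp_supply, camera_unit, warming_plate, slide_box, oil_bottle, specimen_pot from where it was at the start of the episode below 0.02 m and linear speed of each of mains_block, lamp_supply, camera_unit, warming_plate, slide_box, oil_bottle, specimen_pot below 0.02 m/s and angle between each of mains_block, lamp_supply, camera_unit, warming_plate, slide_box, oil_bottle, specimen_pot's own z axis and vertical below 0.1 rad); the robot touches nothing.
It fails at once if the lamp button was pressed before the mains was on (not (value of joint mains_rocker above 0.2 rad) and value of joint lamp_button above 0.003 m).
It fails at once if the camera key was pressed before mains and lamp were on (not (value of joint mains_rocker above 0.2 rad and value of joint lamp_button above 0.005 m) and value of joint camera_key above 0.003 m).
It fails at once if the warming plate's button was pressed (value of joint plate_button above 0.003 m).
It fails at once if a unit was pressed harder than 20 N (contact force between the fingers and mains_block above 20 N or contact force between the fingers and lamp_supply above 20 N or contact force between the fingers and camera_unit above 20 N or contact force between the fingers and warming_plate above 20 N).
It fails at once if a unit or bystander was lifted, tipped or shifted by more than 20 mm ((distance of mains_block from where it was at the start of the episode above 0.02 m or angle between mains_block's own z axis and vertical above 0.2 rad or height (world z) of mains_block above 0.008 m) or (distance of lamp_supply from where it was at the start of the episode above 0.02 m or angle between lamp_supply's own z axis and vertical above 0.2 rad or height (world z) of lamp_supply above 0.008 m) or (distance of camera_unit from where it was at the start of the episode above 0.02 m or angle between camera_unit's own z axis and vertical above 0.2 rad or height (world z) of camera_unit above 0.008 m) or (distance of warming_plate from where it was at the start of the episode above 0.02 m or angle between warming_plate's own z axis and vertical above 0.2 rad or height (world z) of warming_plate above 0.008 m) or (distance of slide_box from where it was at the start of the episode above 0.02 m or angle between slide_box's own z axis and vertical above 0.2 rad or height (world z) of slide_box above 0.008 m) or (distance of oil_bottle from where it was at the start of the episode above 0.02 m or angle between oil_bottle's own z axis and vertical above 0.2 rad or height (world z) of oil_bottle above 0.008 m) or (distance of specimen_pot from where it was at the start of the episode above 0.02 m or angle between specimen_pot's own z axis and vertical above 0.2 rad or height (world z) of specimen_pot above 0.008 m)).
It also fails if it takes over 51 s, if anything falls off the work surface, if the arm or the gripper's body presses on something with over 40 N, if the wrist force passes 120 N, or if a joint passes its speed limit or range.

## Robot

A 7-joint arm with a two-finger parallel gripper is mounted at the origin on the work surface. World frame = base frame: x ahead of the robot, y to its left, z up, the work surface at z = 0. Lengths are in m, angles in degrees, forces in N, time in s.
With the tool pointing down it reaches from about 0.425 to 0.875 m from the base axis. Payload 4.7 kg.
Tool frame: the origin (TCP) lies at the very end of the fingers, on their centre line; the grasp point (between the pads) lies 19 mm behind it; z points along the fingers, y is the line along which they close (so a half turn about z gives the same grasp; the last joint's range is limited). The gripper opens to 87 mm and grips with 3 to 60 N. Pads are 19 mm wide; open, the fingers measure 117 mm over their backs; the gripper's body (75 mm by 190 mm) begins 51 mm behind the grasp point.
Start: joints at [74.204, 18.392, -4.016, 83.108, 1.295, 78.541, -3.26], TCP at [0.186, -0.623, 0.223] pointing down, gripper open.
Joint ranges: [-163.93, 163.93], [-17.29, 119.83], [-79.2, 71.16], [3.27, 140.29], [-89.18, 269.18], [5.43, 117.66], [-154.24, 154.24]. Speed limits (degrees/s): [147.25, 147.25, 180, 180, 180, 180, 180].

## Interface

Orientations are given as [roll, pitch, yaw] about the fixed x, y, z axes, in that order (R = Rz(yaw) Ry(pitch) Rx(roll)).
In Python, from cell import get_obs, eyes, env gives the robot as it stands.
- The arm moves only by the tool servo_tool, never from a script. Its argument "series" is a list that holds one entry, the list of rows, each a list of 7 numbers: the shift along the tool's x, y, z in units of 300 mm (1.0 is 300 mm), then the turn, a rotation vector about the tool's x, y, z in units of pi rad (1.0 is pi rad), then the opening, from 0 (shut) to 1 (fully open). In form: [[[tx, ty, tz, wx, wy, wz, gripper], ...]]. A call has 1 to 12 rows; each row is the pose to reach, as a shift and turn from the pose commanded when the call began, along the tool's axes at that moment, turning the shorter way round; what a row does not reach only later rows make up. A row lasts 1/12 s, in which the tool goes at most 41.7 mm and 7.16 degrees, less where a joint would pass 70% of its speed; a pose out of reach is approached as far as the arm can. A call with a number of a shift or a turn outside -1 to 1 is refused whole. A call with a gripper value outside its range is refused whole. The fingers move at their own pace and stop on an object; "grip_force" is the grip in N (left out, the last holds). Time passes only in rows, so rows that repeat a pose let the fingers close. It gives the time, the measured TCP pose, the force, the opening and the grip force at its end, in the units of the state.
- get_obs(): the state, without advancing time (a new reading comes with each control period).
- eyes.read_camera(name): name is "scene" or "side" or "wrist"; returns a dict with "frame" (420x560x3 uint8, red, green, blue), "depth" (420x560 float32, m along the optical axis (not along the pixel's ray), 0 where there is no reading), "fx", "fy", "cx", "cy" (pixels), "distortion" ([k1, k2, p1, p2, k3] as OpenCV has them; the pictures are not rectified), "origin" and "rotation" of the camera in the world; the wrist camera has in their place "mount" (4x4, takes a point from camera to tool coordinates, whose origin is the TCP and whose axes are the flange's). Camera axes: x right, y down, z forward; pixel columns grow to the right and rows downward; lengths in m; the calibration is good to about 2 mm. A picture is of the moment at which its call begins: read the wrist's pose just before it.
- env.sign_off(): hands the job in; it is judged then, once.
The state is a dict: "time_s": time; "qpos": joint angles; "joint_velocities": joint speeds; "effort": joint torques, N m; "tool_pos": TCP position; "tool_rot": TCP orientation; "force": force on the tool from outside, world axes, zero at the start; "wrist_torque": the same for the moment, N m; "grip_width": finger opening in m; "grasp_force": force on a finger pad.
Only numpy, scipy, OpenCV 4.12 (cv2) and the standard library are available. Lean on these libraries where they do the work, as an engineer would, in place of code of your own. Each camera call takes 0.05 s, during which the arm holds its last target. There are 200 camera calls.

## Working session

There is one attempt and no reset: what is moved stays moved. The work goes in short steps, Python scripts to look and compute and a tool call to move; the robot and the scene stay as the last step left them, time stands still between calls to the robot, and variables do not carry over. Pictures are saved under pics/ and viewed, at most 10 in all, crops included, and the job is handed in when it is done.

Besides the shell and the picture viewer there is one more tool, called after ">>>" in YAML: its name, and indented under it one key for each argument. servo_tool: Moves the arm, as the interface text tells. Shifts and turns lie within -1 to 1; 1 stands for 300 mm of shift or pi rad of turn. Its arguments: {"type":"object","properties":{"series":{"type":"array"},"grip_force":{"type":"number"}},"required":["series"]}

```bash
mkdir -p pics; ls; cat > h.py <<'E'
import numpy as np, cv2
from cell import get_obs, eyes, env
from scipy.spatial.transform import Rotation as R
def cam(n):
    o=get_obs(); c=eyes.read_camera(n)
    if 'mount' in c:
        M=np.asarray(c['mount']); Rt=R.from_euler('xyz',o['tool_rot'],degrees=True).as_matrix()
        c['rotation']=Rt@M[:3,:3]; c['origin']=Rt@M[:3,3]+np.asarray(o['tool_pos'])
    c['rotation']=np.asarray(c['rotation']); c['origin']=np.asarray(c['origin']); return c
def ray(c,px,z):
    K=np.array([[c['fx'],0,c['cx']],[0,c['fy'],c['cy']],[0,0,1.]])
    p=cv2.undistortPoints(np.array(px,float).reshape(-1,1,2),K,np.array(c['distortion'],float))[:,0]
    d=np.c_[p,np.ones(len(p))]@c['rotation'].T
    return c['origin']+d*((z-c['origin'][2])/d[:,2])[:,None]
def cloud(c):
    h,w=c['depth'].shape; v,u=np.mgrid[:h,:w]
    K=np.array([[c['fx'],0,c['cx']],[0,c['fy'],c['cy']],[0,0,1.]])
    p=cv2.undistortPoints(np.stack([u.ravel(),v.ravel()],1).astype(float).reshape(-1,1,2),K,np.array(c['distortion'],float))[:,0]
    P=(np.c_[p,np.ones(len(p))]*c['depth'].ravel()[:,None])@c['rotation'].T+c['origin']
    return P.reshape(h,w,3)
def save(n,im): cv2.imwrite('pics/'+n,im[:,:,::-1])
E
python3 - <<'E'
from h import *
print(get_obs())
for n in('scene','side'):
    c=cam(n); save(n+'1.png',c['frame']); print(n,c['origin'],c['rotation'][:,2])
E
```

```text
pics
{'time_s': 0.0, 'qpos': array([74.20308655, 18.43998059, -4.01750128, 83.17710945,  1.29529451,
       78.53976202, -3.25997248]), 'joint_velocities': array([ 0.01102449, -0.04634857, -0.02463701,  0.08119191, -0.00753149,
       -0.04658685,  0.0062672 ]), 'effort': array([ 2.54033494e-04, -4.91289926e+01, -4.03766893e-01, -3.12532067e+01,
       -6.41038315e-02,  4.36805247e-02,  1.26536056e-04]), 'tool_pos': array([ 0.18555707, -0.62235983,  0.221432  ]), 'tool_rot': array([-1.79888419e+02,  5.47248530e-03,  1.66086729e+01]), 'force': array([0.41372388, 0.40534822, 0.30520069]), 'wrist_torque': array([-0.02844347,  0.03325199,  0.0510984 ]), 'grasp_force': 0.0, 'grip_width': 0.08719380743210975}Traceback (most recent call last):
  File "<stdin>", line 4, in <module>
IndexError: too many indices for array: array is 1-dimensional, but 2 were indexed
```

```bash
sed -i "s/c\['rotation'\]=np.asarray(c\['rotation'\]); c/c['rotation']=np.asarray(c['rotation']); c['rotation']=c['rotation'] if c['rotation'].ndim==2 else R.from_euler('xyz',c['rotation'],degrees=True).as_matrix() ; c/" h.py
python3 - <<'E'
from h import *
print(eyes.read_camera('scene')['rotation'])
for n in('scene','side'):
    c=cam(n); save(n+'1.png',c['frame']); print(n,c['origin'],c['rotation'][:,2])
    P=cloud(c); print(P[300:420:40,100:500:100].round(3).tolist())
E
```

```text
[-132.03795968   -1.09043514  137.54428462]
scene [1.00441078 0.43252838 0.6419167 ] [-0.51074036 -0.53936256 -0.66950154]
[[[0.931, -0.753, -0.756], [0.82, 0.019, 0.001], [0.673, 0.148, 0.0], [0.586, 0.301, 0.082]], [[1.012, -0.571, -0.753], [0.868, 0.089, 0.0], [0.767, 0.237, 0.081], [0.626, 0.34, 0.045]], [[1.083, -0.419, -0.754], [0.91, 0.15, -0.002], [0.811, 0.282, 0.076], [0.661, 0.378, 0.001]]]
side [ 0.5093903  -0.99532793  0.66074362] [ 0.07891398  0.86782731 -0.49055922]
[[[0.214, -0.166, 0.003], [0.419, -0.171, -0.001], [0.627, -0.184, -0.0], [0.802, -0.281, 0.069]], [[0.239, -0.279, -0.001], [0.426, -0.291, 0.0], [0.613, -0.301, -0.002], [0.803, -0.315, -0.001]], [[0.262, -0.381, 0.001], [0.432, -0.389, 0.001], [0.602, -0.4, 0.001], [0.773, -0.414, 0.002]]]
```

View pics/scene1.png

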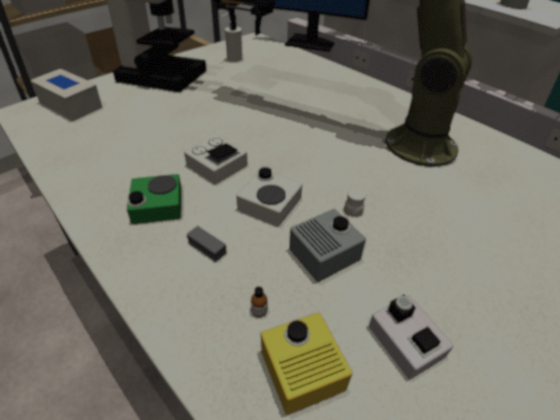

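View pics/side1.png

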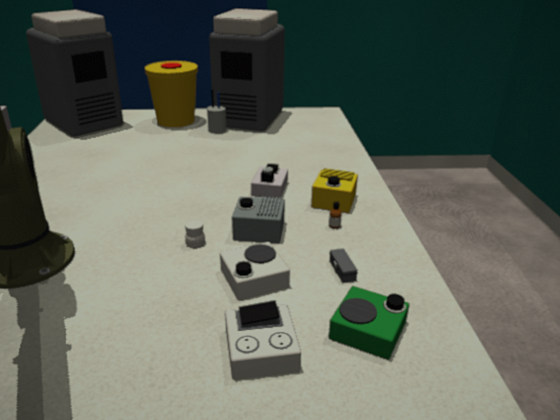

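Mains block is at scene px (217,155), with its rocker at (222,153). The grey lamp supply's button is at (341,223); the yellow look-alike at (298,331) is not meant. The camera key is at (427,341), not the camera cube at (402,307). The warming plate's button (265,173) and the green copy (137,198) are to be left alone. In the side view: rocker (259,313), lamp button (246,203), key (272,168).

```bash
python3 - <<'E'
from h import *
T={'scene':{'rocker':(222,153,.066),'lamp':(341,223,.088),'key':(427,341,.063)},'side':{'rocker':(259,313,.066),'lamp':(246,203,.088),'key':(272,168,.063)}}
for n in T:
    c=cam(n); P=cloud(c); g=c['frame'].max(2); m=(g<55).astype(np.uint8)
    for k,(u,v,z) in T[n].items():
        w=np.zeros_like(m); w[v-22:v+22,u-24:u+24]=m[v-22:v+22,u-24:u+24]
        zz=P[...,2]
        w[(abs(zz-z)>.012)]=0
        nc,L,st,ce=cv2.connectedComponentsWithStats(w)
        i=1+np.argmax(st[1:,4]); b=L==i; Q=P[b]; top=Q[abs(Q[:,2]-z)<.008]
        r=cv2.minAreaRect((top[:,:2]*1000).astype(np.float32))
        print(n,k,ce[i].round(),st[i,4],'med',top.mean(0).round(4),'zrange',np.percentile(Q[:,2],[5,95]).round(3),'rect',np.round(r[0]),np.round(r[1]),round(r[2]),'ray',ray(c,ce[i],z)[0].round(4))
    # box tops
    for k,(z,ctr) in {'mains':(.05,T[n]['rocker']),'lamp':(.07,T[n]['lamp']),'cam':(.045,T[n]['key'])}.items():
        p=ray(c,ctr[:2],ctr[2])[0]
        b=(abs(P[...,2]-z)<.006)&(np.hypot(P[...,0]-p[0],P[...,1]-p[1])<.13)
        nc,L,st,ce=cv2.connectedComponentsWithStats(b.astype(np.uint8)); i=1+np.argmax(st[1:,4])
        r=cv2.minAreaRect((P[L==i][:,:2]*1000).astype(np.float32)); print(n,'box',k,np.round(r[0]),np.round(r[1]),round(r[2],1))
    x0={'scene':(180,130),'side':(210,150)}[n]
    im=c['frame'][x0[1]:x0[1]+250,x0[0]:x0[0]+300]; save('crop_'+n+'.png',cv2.resize(np.clip(im.astype(int)*2,0,255).astype(np.uint8),(600,500)))
E
```

```text
scene rocker [222. 151.] 254 med [ 0.5378 -0.2868  0.0679] zrange [0.062 0.072] rect [ 537. -291.] [66. 46.] 6 ray [ 0.5367 -0.2881  0.066 ]
scene lamp [340. 223.] 169 med [0.5241 0.1085 0.0874] zrange [0.078 0.09 ] rect [522. 106.] [29. 29.] 43 ray [0.5264 0.1099 0.088 ]
scene key [425. 340.] 396 med [0.6051 0.3726 0.0626] zrange [0.054 0.065] rect [603. 372.] [32. 33.] 78 ray [0.6065 0.3727 0.063 ]
scene box mains [ 538. -322.] [121. 134.] 5.2
scene box lamp [551. 100.] [111. 121.] 79.7
scene box cam [594. 343.] [121.  92.] 75.1
side rocker [258. 313.] 684 med [ 0.5354 -0.2994  0.0679] zrange [0.063 0.072] rect [ 535. -296.] [69. 46.] 5 ray [ 0.5355 -0.2978  0.066 ]
side lamp [246. 202.] 103 med [0.5211 0.0966 0.0864] zrange [0.077 0.09 ] rect [521. 100.] [29. 30.] 39 ray [0.5209 0.0901 0.088 ]
side key [269. 173.] 133 med [0.5935 0.3167 0.0627] zrange [0.053 0.074] rect [595. 330.] [96. 27.] 75 ray [0.5923 0.313  0.063 ]
side box mains [ 539. -325.] [119. 133.] 5.4
side box lamp [552.  97.] [117. 120.] 78.4
side box cam [595. 339.] [125.  90.] 73.9
```

View pics/crop_scene.png

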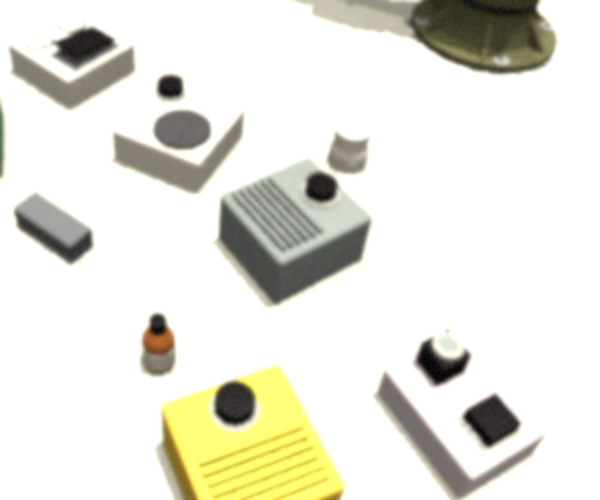

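The crop confirms the identities. The three press points agree with the box-based estimates: rocker (0.5595,-0.2915), lamp (0.521,0.104), key (0.603,0.371).

```bash
cat >> h.py <<'E'
def delta(p,yaw):
    o=get_obs(); A=R.from_euler('xyz',o['tool_rot'],degrees=True); B=R.from_euler('xyz',[180,0,yaw],degrees=True)
    s=A.inv().apply(np.asarray(p)-o['tool_pos'])/.3; w=(A.inv()*B).as_rotvec()/np.pi
    print('delta',s.round(4),w.round(4),'now',o['tool_pos'].round(4),o['tool_rot'].round(2),'t',round(o['time_s'],2),'F',o['force'].round(2),'q',o['qpos'].round(0))
E
python3 -c "
from h import *
delta([.5595,-.2915,.2],5)"
```

```text
delta [ 1.5097 -0.7019  0.0743] [-0.0002  0.      0.0645] now [ 0.1857 -0.6227  0.2222] [-179.96    0.     16.61] t 0.3 F [-0.17  0.28  0.3 ] q [74. 18. -4. 83.  1. 79. -3.]
```

>>> servo_tool:
  series:
    - [[0.04,-0.02,0,0,0,0,0],[0.12,-0.06,0,0,0,0,0],[0.22,-0.1,0,0,0,0,0],[0.32,-0.15,0,0,0,0,0],[0.42,-0.2,0,0,0,0,0],[0.52,-0.24,0,0,0,0,0],[0.62,-0.29,0,0,0,0.02,0],[0.72,-0.34,0,0,0,0.03,0],[0.8,-0.38,0,0,0,0.04,0],[0.87,-0.41,0,0,0,0.05,0],[0.9,-0.42,0,0,0,0.06,0],[0.9,-0.42,0,0,0,0.0645,0]]
  grip_force: 5

```text
time_s: 1.3
tool_pos: [0.4121, -0.421, 0.2228]
tool_rot: [-179.9, -0.1, 5.3]
force: [-0.4, -0.9, 0.5]
grip_width: 0.0154
grasp_force: 0.0
```

```bash
python3 -c "
from h import *
delta([.5595,-.2915,.2],5)"
```

```text
delta [ 0.5293 -0.3843  0.0772] [-0.0003 -0.0005  0.0018] now [ 0.4121 -0.421   0.2228] [-1.7995e+02 -1.0000e-01  5.3200e+00] t 1.3 F [-0.4  -0.9   0.45] q [ 55.  12. -13.  92.   3.  77. -44.]
```

>>> servo_tool:
  series:
    - [[0.04,-0.03,0,0,0,0,0],[0.12,-0.09,0.02,0,0,0,0],[0.22,-0.16,0.04,0,0,0,0],[0.32,-0.23,0.05,0,0,0,0],[0.42,-0.3,0.06,0,0,0,0],[0.49,-0.36,0.07,0,0,0,0],[0.52,-0.38,0.077,0,0,0,0],[0.53,-0.384,0.077,0,0,0,0],[0.53,-0.384,0.077,0,0,0,0],[0.53,-0.384,0.077,0,0,0,0]]

```text
time_s: 2.13
tool_pos: [0.5552, -0.2989, 0.1995]
tool_rot: [179.9, 0.1, 4.8]
force: [-0.4, -1.0, 0.2]
grip_width: 0.0008
grasp_force: 0.0
```

```bash
python3 - <<'E'
from h import *
delta([.5595,-.2915,.08],5.3)
c=cam('wrist'); print(c['origin'],c['rotation'][:,2]); P=cloud(c)
print('grip',get_obs()['grip_width'])
d=(c['frame'].max(2)<55); m=d&(P[...,2]>.058)&(P[...,2]<.08)&(abs(P[...,0]-.54)<.06)&(abs(P[...,1]+.29)<.05)
nc,L,st,ce=cv2.connectedComponentsWithStats(m.astype(np.uint8))
if nc>1:
    i=1+np.argmax(st[1:,4]); Q=P[L==i]; r=cv2.minAreaRect((Q[:,:2]*1000).astype(np.float32)); print(st[i],r)
    A=np.c_[Q,np.ones(len(Q))]; s=np.linalg.lstsq(A[:,[0,1,3]],Q[:,2],rcond=None)[0]; print('plane',s, 'z at press',s@[.5595,-.2915,1])
b=(abs(P[...,2]-.05)<.004)&(abs(P[...,0]-.54)<.12)&(abs(P[...,1]+.3)<.12)
print('box',cv2.minAreaRect((P[b][:,:2]*1000).astype(np.float32)))
save('w1.png',c['frame'])
E
```

```text
delta [ 0.0168 -0.0241  0.3982] [ 0.0005  0.0004 -0.0027] now [ 0.5552 -0.2989  0.1995] [1.7992e+02 7.0000e-02 4.8200e+00] t 2.13 F [-0.44 -0.97  0.23] q [ 41.  18. -19.  87.   6.  76. -64.]
[ 0.62233598 -0.29391392  0.35967941] [-0.25011124 -0.02353228 -0.96793109]
grip 0.0002940884857379174
[ 245  190   51   56 2731] ((541.803466796875, -293.907470703125), (53.167789459228516, 45.81126022338867), 5.63403844833374)
plane [0.09916038 0.01167721 0.0166956 ] z at press 0.0687719217521149
box ((555.18115234375, -322.3380126953125), (81.55068969726562, 128.01861572265625), 5.181326389312744)
```

View pics/w1.png

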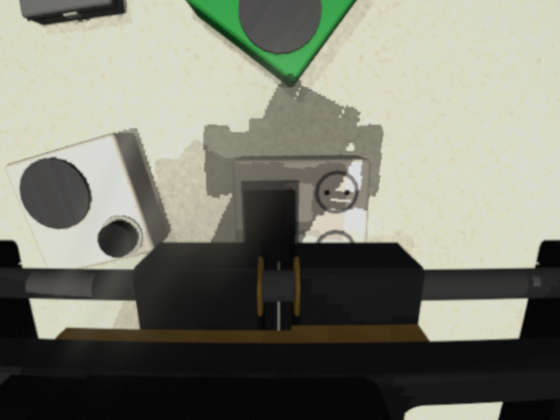

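The picture shows the closed fingers above the block, with the black rocker at (270,215) and the sockets at (337,190) and (335,240). The rocker lines up with the earlier estimate. Descending to just above it.

>>> servo_tool:
  series:
    - [[0.01,-0.015,0.05,0,0,0,0],[0.016,-0.024,0.13,0,0,0,0],[0.016,-0.024,0.22,0,0,0,0],[0.016,-0.024,0.3,0,0,0,0],[0.016,-0.024,0.35,0,0,0,0],[0.016,-0.024,0.38,0,0,0,0],[0.016,-0.024,0.38,0,0,0,0],[0.016,-0.024,0.38,0,0,0,0],[0.016,-0.024,0.38,0,0,0,0]]

```text
time_s: 2.93
tool_pos: [0.5616, -0.29, 0.0871]
tool_rot: [179.9, -0.1, 4.9]
force: [-0.0, -0.4, 0.4]
grip_width: 0.0007
grasp_force: 0.0
```

```bash
python3 -c "
from h import *
delta([.559,-.292,.064],5.3)"
```

```text
delta [-0.0094  0.0059  0.0769] [ 0.0005 -0.0006 -0.002 ] now [ 0.5616 -0.29    0.0871] [ 1.799e+02 -1.200e-01  4.930e+00] t 2.93 F [-0.02 -0.4   0.39] q [ 40.  23. -19.  94.   8.  64. -66.]
```

>>> servo_tool:
  series:
    - [[-0.004,0.004,0.01,0,0,0,0],[-0.006,0.006,0.02,0,0,0,0],[-0.006,0.006,0.03,0,0,0,0],[-0.006,0.006,0.04,0,0,0,0],[-0.006,0.006,0.045,0,0,0,0],[-0.006,0.006,0.05,0,0,0,0],[-0.006,0.006,0.055,0,0,0,0],[-0.006,0.006,0.06,0,0,0,0],[-0.006,0.006,0.065,0,0,0,0],[-0.006,0.006,0.07,0,0,0,0],[-0.006,0.006,0.07,0,0,0,0],[-0.006,0.006,0.07,0,0,0,0]]

```text
time_s: 3.93
tool_pos: [0.5599, -0.2908, 0.0654]
tool_rot: [180.0, -0.1, 5.0]
force: [-1.2, 1.0, 6.5]
grip_width: 0.0006
grasp_force: 3.3
```

>>> servo_tool:
  series:
    - [[0,0,0.003,0,0,0,0],[0,0,0.005,0,0,0,0],[0,0,0.006,0,0,0,0],[0,0,0.006,0,0,0,0],[0,0,0.006,0,0,0,0]]

```text
time_s: 4.35
tool_pos: [0.5595, -0.2908, 0.064]
tool_rot: [180.0, -0.0, 5.0]
force: [-2.2, 1.5, 8.5]
grip_width: 0.0005
grasp_force: 4.1
```

>>> servo_tool:
  series:
    - [[0,0,-0.01,0,0,0,0],[0,0,-0.05,0,0,0,0],[0,0,-0.12,0,0,0,0],[0,0,-0.2,0,0,0,0],[0,0,-0.28,0,0,0,0],[0,0,-0.35,0,0,0,0],[0,0,-0.4,0,0,0,0],[0,0,-0.43,0,0,0,0],[0,0,-0.43,0,0,0,0]]

```text
time_s: 5.1
tool_pos: [0.5603, -0.2913, 0.1941]
tool_rot: [179.9, -0.2, 5.0]
force: [0.1, 0.0, 0.3]
grip_width: 0.0004
grasp_force: 0.0
```

```bash
python3 - <<'E'
from h import *
for n in ('wrist','side','scene'):
    c=cam(n); P=cloud(c); d=(c['frame'].max(2)<55)
    m=d&(P[...,2]>.056)&(P[...,2]<.08)&(abs(P[...,0]-.54)<.045)&(abs(P[...,1]+.293)<.03)
    nc,L,st,ce=cv2.connectedComponentsWithStats(m.astype(np.uint8)); i=1+np.argmax(st[1:,4]); Q=P[L==i]
    q=(Q[:,0]-.5355)*.996+(Q[:,1]+.2936)*.09
    print(n,len(Q),'tilt',np.polyfit(q,Q[:,2],1), Q[:,:2].mean(0))
delta([.521,.104,.2],5)
E
```

```text
wrist 2406 tilt [-0.14393377  0.06579236] [ 0.54729854 -0.29374785]
side 685 tilt [-0.14025735  0.06774967] [ 0.53526899 -0.29959053]
scene 307 tilt [-0.15061864  0.06725537] [ 0.5378198  -0.28811646]
delta [-0.0103 -1.3211 -0.031 ] [-0.0003  0.0006 -0.    ] now [ 0.5585 -0.2905  0.1903] [-1.7994e+02  1.1000e-01  4.9900e+00] t 5.25 F [-0.85 -0.41 -0.43] q [ 41.  18. -20.  88.   6.  75. -64.]
```

Rocker tilt has gone to -0.14 rad, so it is fully on. On to the lamp.

>>> servo_tool:
  series:
    - [[0,-0.04,-0.01,0,0,0,0],[0,-0.12,-0.02,0,0,0,0],[0,-0.22,-0.03,0,0,0,0],[0,-0.32,-0.03,0,0,0,0],[0,-0.42,-0.03,0,0,0,0],[0,-0.52,-0.03,0,0,0,0],[0,-0.62,-0.03,0,0,0,0],[0,-0.72,-0.03,0,0,0,0],[0,-0.8,-0.03,0,0,0,0],[0,-0.87,-0.03,0,0,0,0],[0,-0.9,-0.03,0,0,0,0],[0,-0.9,-0.03,0,0,0,0]]

```text
time_s: 6.25
tool_pos: [0.535, -0.0184, 0.2002]
tool_rot: [-180.0, 0.1, 5.3]
force: [-0.1, -0.1, -0.4]
grip_width: 0.0004
grasp_force: 0.0
```

>>> servo_tool:
  series:
    - [[0,-0.04,0,0,0,0,0],[0,-0.12,0,0,0,0,0],[-0.005,-0.21,0,0,0,0,0],[-0.01,-0.3,0,0,0,0,0],[-0.01,-0.37,0,0,0,0,0],[-0.01,-0.41,0,0,0,0,0],[-0.01,-0.42,0,0,0,0,0],[-0.01,-0.42,0,0,0,0,0],[-0.01,-0.42,0,0,0,0,0]]

```text
time_s: 7.0
tool_pos: [0.5223, 0.1014, 0.2003]
tool_rot: [179.9, 0.0, 4.9]
force: [0.3, -0.9, 0.2]
grip_width: 0.0006
grasp_force: 0.0
```

```bash
python3 - <<'E'
from h import *
c=cam('wrist'); P=cloud(c); d=(c['frame'].max(2)<55)
m=d&(P[...,2]>.08)&(P[...,2]<.095)&(np.hypot(P[...,0]-.521,P[...,1]-.104)<.04)
Q=P[m]; print(len(Q)); 
if len(Q)>20: print(np.median(Q,0),cv2.minEnclosingCircle((Q[:,:2]*1000).astype(np.float32)))
b=(abs(P[...,2]-.07)<.004)&(np.hypot(P[...,0]-.55,P[...,1]-.1)<.1)
print('box',cv2.minAreaRect((P[b][:,:2]*1000).astype(np.float32)))
delta([.521,.104,.1],5)
E
```

```text
1147
[0.51998017 0.10353175 0.08559907] ((519.0694580078125, 103.35490417480469), 16.813480377197266)
box ((550.4069213867188, 97.73564147949219), (109.1610107421875, 119.24699401855469), 79.69361877441406)
delta [-0.0033 -0.01    0.3346] [ 0.0003  0.0001 -0.001 ] now [0.5223 0.1012 0.2004] [1.7994e+02 3.0000e-02 4.8200e+00] t 7.05 F [-0.24 -0.22  0.67] q [  19.    7.  -35.  101.    4.   74. -102.]
```

>>> servo_tool:
  series:
    - [[-0.003,-0.005,0.05,0,0,0,0],[-0.006,-0.008,0.13,0,0,0,0],[-0.006,-0.008,0.22,0,0,0,0],[-0.006,-0.008,0.29,0,0,0,0],[-0.006,-0.008,0.33,0,0,0,0],[-0.006,-0.008,0.34,0,0,0,0],[-0.006,-0.008,0.34,0,0,0,0],[-0.006,-0.008,0.34,0,0,0,0]]

```text
time_s: 7.72
tool_pos: [0.5209, 0.1054, 0.0997]
tool_rot: [180.0, -0.1, 4.9]
force: [0.7, 0.6, 0.6]
grip_width: 0.0005
grasp_force: 0.0
```

>>> servo_tool:
  series:
    - [[-0.003,0.003,0.015,0,0,0,0],[-0.003,0.004,0.03,0,0,0,0],[-0.003,0.004,0.036,0,0,0,0],[-0.003,0.004,0.041,0,0,0,0],[-0.003,0.004,0.046,0,0,0,0],[-0.003,0.004,0.051,0,0,0,0],[-0.003,0.004,0.056,0,0,0,0],[-0.003,0.004,0.061,0,0,0,0],[-0.003,0.004,0.065,0,0,0,0],[-0.003,0.004,0.069,0,0,0,0],[-0.003,0.004,0.069,0,0,0,0],[-0.003,0.004,0.069,0,0,0,0]]

```text
time_s: 8.72
tool_pos: [0.5193, 0.1042, 0.0783]
tool_rot: [180.0, -0.0, 5.0]
force: [-2.1, -1.6, 6.8]
grip_width: 0.0004
grasp_force: 3.2
```

>>> servo_tool:
  series:
    - [[0,0,-0.01,0,0,0,0],[0,0,-0.05,0,0,0,0],[0,0,-0.12,0,0,0,0],[0,0,-0.2,0,0,0,0],[0,0,-0.28,0,0,0,0],[0,0,-0.35,0,0,0,0],[0,0,-0.4,0,0,0,0],[0,0,-0.41,0,0,0,0],[0,0,-0.41,0,0,0,0]]

```text
time_s: 9.47
tool_pos: [0.5197, 0.1049, 0.2021]
tool_rot: [-180.0, -0.1, 5.0]
force: [0.8, -0.6, -0.1]
grip_width: 0.0002
grasp_force: 0.0
```

```bash
python3 - <<'E'
from h import *
for n in ('wrist','scene'):
    c=cam(n); P=cloud(c); d=(c['frame'].max(2)<55)
    m=d&(P[...,2]>.072)&(P[...,2]<.095)&(np.hypot(P[...,0]-.52,P[...,1]-.1035)<.012)
    print(n,m.sum(),np.median(P[m],0))
delta([.603,.371,.2],-15)
E
```

```text
wrist 583 [0.52006714 0.10347813 0.07816844]
scene 76 [0.519946   0.10337835 0.08127541]
delta [ 3.583e-01 -8.607e-01 -7.000e-04] [1.000e-04 5.000e-04 1.111e-01] now [0.5184 0.1044 0.2   ] [1.8e+02 8.0e-02 5.0e+00] t 9.57 F [ 0.39 -0.14 -0.2 ] q [  19.    7.  -35.  101.    4.   74. -102.]
```

Lamp button top has dropped about 7.5 mm, so it is in. Next is the camera key, turning the tool to yaw -15.

>>> servo_tool:
  series:
    - [[0.015,-0.04,0,0,0,0,0],[0.05,-0.12,0,0,0,0.01,0],[0.09,-0.22,0,0,0,0.02,0],[0.13,-0.32,0,0,0,0.04,0],[0.175,-0.42,0,0,0,0.05,0],[0.215,-0.52,0,0,0,0.07,0],[0.26,-0.62,0,0,0,0.08,0],[0.3,-0.72,0,0,0,0.09,0],[0.33,-0.8,0,0,0,0.1,0],[0.35,-0.84,0,0,0,0.11,0],[0.358,-0.86,0,0,0,0.111,0],[0.358,-0.86,0,0,0,0.111,0]]

```text
time_s: 10.57
tool_pos: [0.6024, 0.3722, 0.1986]
tool_rot: [179.9, 0.2, -14.8]
force: [-0.0, -0.3, -0.5]
grip_width: 0.0003
grasp_force: 0.0
```

>>> servo_tool:
  series:
    - [[0,0,0,0,0,0,0],[0,0,0,0,0,0,0]]

```text
time_s: 10.73
tool_pos: [0.6038, 0.369, 0.2004]
tool_rot: [179.9, 0.0, -15.0]
force: [-0.4, 0.2, 0.5]
grip_width: 0.0004
grasp_force: 0.0
```

```bash
python3 - <<'E'
from h import *
for n in ('wrist',):
    c=cam(n); P=cloud(c); d=(c['frame'].max(2)<55)
    m=d&(P[...,2]>.056)&(P[...,2]<.07)&(np.hypot(P[...,0]-.603,P[...,1]-.371)<.035)
    Q=P[m]; print(n,m.sum(),np.median(Q,0),cv2.minAreaRect((Q[:,:2]*1000).astype(np.float32)))
delta([.603,.371,.075],-15)
E
```

```text
wrist 901 [0.60316271 0.3655885  0.06072288] ((600.822998046875, 368.2425842285156), (29.599361419677734, 31.89267921447754), 74.79942321777344)
delta [-0.0051 -0.0064  0.4192] [ 0.0004 -0.0001 -0.0004] now [0.604  0.3689 0.2008] [ 1.7992e+02 -2.0000e-02 -1.5070e+01] t 10.78 F [ 0.62  0.13 -0.11] q [  -9.   30.  -36.   74.   17.   81. -149.]
```

Joint 7 is close to its limit (-149 of -154), so I'll turn the yaw back; the square key doesn't need it.

>>> servo_tool:
  series:
    - [[-0.005,-0.003,0.04,0,0,-0.02,0],[-0.005,-0.003,0.1,0,0,-0.04,0],[-0.005,-0.003,0.18,0,0,-0.06,0],[-0.005,-0.003,0.26,0,0,-0.075,0],[-0.005,-0.003,0.34,0,0,-0.08,0],[-0.005,-0.003,0.39,0,0,-0.08,0],[-0.005,-0.003,0.415,0,0,-0.08,0],[-0.005,-0.003,0.415,0,0,-0.08,0],[-0.005,-0.003,0.415,0,0,-0.08,0]]

```text
time_s: 11.53
tool_pos: [0.603, 0.3719, 0.0773]
tool_rot: [-180.0, -0.1, -0.6]
force: [-0.9, -0.4, 0.3]
grip_width: 0.0004
grasp_force: 0.0
```

```bash
python3 -c "
from h import *
delta([.602,.37,.0535],0)"
```

```text
delta [-0.0032  0.0064  0.0794] [-0.0001 -0.0003 -0.0035] now [0.603  0.3719 0.0773] [-1.7998e+02 -6.0000e-02 -6.4000e-01] t 11.53 F [-0.94 -0.38  0.29] q [  -8.   36.  -37.   82.   22.   69. -138.]
```

>>> servo_tool:
  series:
    - [[-0.003,0.003,0.015,0,0,0,0],[-0.003,0.005,0.03,0,0,0,0],[-0.003,0.005,0.04,0,0,0,0],[-0.003,0.005,0.045,0,0,0,0],[-0.003,0.005,0.05,0,0,0,0],[-0.003,0.005,0.055,0,0,0,0],[-0.003,0.005,0.06,0,0,0,0],[-0.003,0.005,0.065,0,0,0,0],[-0.003,0.005,0.07,0,0,0,0],[-0.003,0.005,0.075,0,0,0,0],[-0.003,0.005,0.078,0,0,0,0],[-0.003,0.005,0.078,0,0,0,0]]

```text
time_s: 12.53
tool_pos: [0.6016, 0.3705, 0.0535]
tool_rot: [180.0, -0.0, -0.6]
force: [-2.2, -1.3, 5.8]
grip_width: 0.0003
grasp_force: 3.2
```

Force is 5.8 N at z 53.5 mm, past the 5 N cushion threshold. Retreat and check.

>>> servo_tool:
  series:
    - [[0,0,-0.01,0,0,0,0],[0,0,-0.05,0,0,0,0],[0,0,-0.12,0,0,0,0],[0,0,-0.2,0,0,0,0],[0,0,-0.28,0,0,0,0],[0,0,-0.35,0,0,0,0],[0,0,-0.42,0,0,0,0],[0,0,-0.46,0,0,0,0],[0,0,-0.48,0,0,0,0],[0,0,-0.48,0,0,0,0],[0,0,-0.48,0,0,0,0]]

```text
time_s: 13.45
tool_pos: [0.6012, 0.3704, 0.1961]
tool_rot: [180.0, 0.1, -0.6]
force: [0.7, 0.0, 0.9]
grip_width: 0.0003
grasp_force: 0.0
```

```bash
python3 - <<'E'
from h import *
for n in ('wrist','scene','side'):
    c=cam(n); P=cloud(c); d=(c['frame'].max(2)<55)
    for k,(x,y) in {'key':(.602,.37),'lamp':(.52,.1035)}.items():
        m=d&(P[...,2]>.045)&(P[...,2]<.095)&(np.hypot(P[...,0]-x,P[...,1]-y)<.012)
        if m.sum()>5: print(n,k,m.sum(),np.median(P[m],0).round(4))
    m=d&(P[...,2]>.056)&(P[...,2]<.08)&(abs(P[...,0]-.54)<.045)&(abs(P[...,1]+.293)<.03)
    if m.sum()>20: print(n,'rocker',np.polyfit(P[m][:,0],P[m][:,2],1))
    if n=='scene': save('end.png',c['frame'])
delta([.6,.37,.2],0)
E
```

```text
wrist key 511 [0.6018 0.37   0.0531]
scene key 140 [0.6026 0.3702 0.0555]
scene lamp 69 [0.5197 0.1037 0.0813]
scene rocker [-0.1491444   0.14714101]
side key 9 [0.6073 0.372  0.0564]
side lamp 34 [0.5191 0.104  0.081 ]
side rocker [-0.14229867  0.1440039 ]
delta [-0.0031  0.0001 -0.0161] [ 0.0005  0.0007 -0.0032] now [0.6009 0.37   0.1952] [ 1.7991e+02  1.3000e-01 -5.8000e-01] t 13.6 F [0.4  0.61 0.03] q [  -8.   31.  -39.   75.   19.   81. -136.]
```

View pics/end.png

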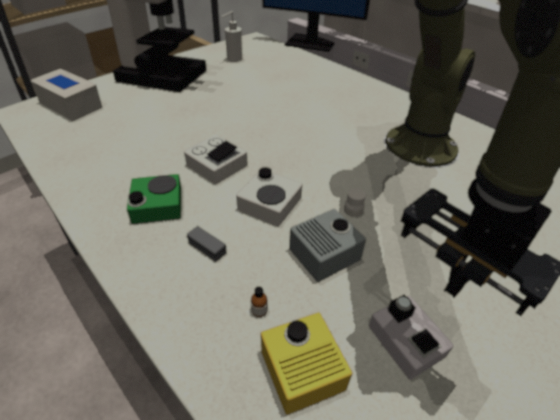

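The final picture shows every unit and bystander where it began, for example the mains block at (217,155), the lamp at (328,240) and the key at (426,342). The hand is clear, and the key sits 7.5 mm lower.

```bash
python3 -c "
from h import *
print(env.sign_off())"
```

```text
the job is handed in; nothing more can be done
None
```

I tipped the mains rocker on, then pressed the lamp button and the camera key fully in, in that order. Measured force stayed under 9 N, nothing else looked moved, and I signed off at about 13.6 s with the hand clear; sign-off returned no verdict.

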